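Set the leather roller to a gauge, counting clicks

ROBOT

A 6-joint arm with a two-finger parallel gripper is mounted at the origin on the work surface. World frame = base frame: x ahead of the robot, y to its left, z up, the work surface at z = 0. Lengths are in mm, angles in degrees, forces in N, time in s.
With the tool pointing down it reaches from about 300 to 850 mm from the base axis. Payload 4.2 kg.
Tool frame: the origin (TCP) lies between the finger pads, 19 mm behind the fingertips; this is the grasp point; z points along the fingers, y is the line along which they close (so a half turn about z gives the same grasp; the last joint's range is limited). The gripper opens to 91 mm and grips with 3 to 60 N. Pads are 32 mm wide; open, the fingers measure 118 mm over their backs; the gripper's body (76 mm by 178 mm) begins 60 mm behind the grasp point.
Start: joints at [-71.677, 18.312, 89.639, -0, 72.044, -1.146], TCP at [191.65, -542.136, 232.776] pointing down, gripper open.
Joint ranges: [-177.97, 177.97], [-48.28, 115.42], [12.27, 149.76], [-77.06, 257.06], [2.81, 150.46], [-146.56, 146.56]. Speed limits (degrees/s): [147.25, 147.25, 180, 180, 180, 180].

INTERFACE

Orientations are given as [roll, pitch, yaw] about the fixed x, y, z axes, in that order (R = Rz(yaw) Ry(pitch) Rx(roll)).
In Python, from workcell import env gives the robot as it stands.
- The arm moves only by the tool move_arm, never from a script. Its argument "plan" is a list of rows, each a list of 3 entries, a list of its own where there are three numbers: the shift along the world's x, y, z in cm, then the turn about the world's z in degrees, then the closure, from 0 (fully open) to 1 (shut). In form: [[[x, y, z], turn, claw], ...]. A call has 1 to 5 rows; each row shifts and turns the commanded pose from where the row before left it; what a row does not reach is not made up. A row lasts 1/10 s, in which the tool goes at most 50 mm and 8.59 degrees, less where a joint would pass 70% of its speed; a pose out of reach is approached as far as the arm can. A call is refused whole if a number of a shift passes 5 or a number of a turn 8.59, either way. A call with a gripper value outside its range is refused whole. The fingers move at their own pace and stop on an object; "squeeze" is the grip in N (left out, the last holds). Time passes only in rows, so rows that do not move let the fingers close. It gives the time, the measured TCP pose, the force, the opening and the grip force at its end, in the units of the state.
- env.state(): the state, without advancing time (a new reading comes with each control period).
- env.grab_frame(name): name is "scene" or "top" or "wrist"; returns a dict with "frame" (400x640x3 uint8, red, green, blue), "z_map" (400x640 float32, mm along the optical axis (not along the pixel's ray), 0 where there is no reading), "fovy" (degrees; the focal length in pixels is half the picture's height over the tangent of half this angle, whatever the lens; pixels are square), "cx", "cy" (the principal point, pixels), "D" ([k1, k2, p1, p2, k3] as OpenCV has them; the pictures are not rectified), "position" and "orientation" of the camera in the world. Camera axes: x right, y down, z forward; pixel columns grow to the right and rows downward; lengths in mm; the calibration is good to about 2 mm. A picture is of the moment at which its call begins.
- env.job_done(): hands the job in; it is judged then, once.
Trained networks look in a picture, given as the dict that the camera call returned (one of the last four; its "shot" number tells which), for a name from the list of things; names that differ only in an ending like _2 or _b are one class to them, and where a whole thing is asked for, a point or a joint stands for the part that bears it (a point fixed in the world has none). Each returns a list of dicts, best first, with "score" (0 to 1); they miss things now and then, are a little off and sometimes report something else, mostly with a low value. They report only what shows in the picture. A call takes as long as a camera call. They do not tell look-alikes from the thing itself.
- env.search_frame(picture, label): "point" ([column, row] in pixels, amid what is visible of it).
- env.landmark_of(picture, label): "point" ([column, row] in pixels: a listed point, or the origin of a listed thing).
The state is a dict: "time_s": time; "qpos": joint angles; "qvel": joint speeds; "effort": joint torques, N m; "ee_pos": TCP position; "ee_rot": TCP orientation; "force": force on the tool from outside, world axes, zero at the start; "torque": the same for the moment, N m; "gripper_width": finger opening in mm; "gripper_force": force on a finger pad.
Only numpy, scipy, OpenCV 4.12 (cv2) and the standard library are available. Lean on these libraries where they do the work, as an engineer would, in place of code of your own. Each camera call takes 0.05 s, during which the arm holds its last target. There are 200 camera calls.

TASK

Set up the bench leather roller for 5 mm sole leather. Lay the red-handled gauge flat on the feed bed, slide its blade squarely in under the guard and the top roll until the brass shoulder meets the yellow finger guard, and let go of it; then turn the index knob on top to its third click, counted clockwise (seen from above) from its anticlockwise end stop, without running on to the fourth. The roll must then sit on the gauge: finish still gripping the knob there, so that I can lock it, and leave the other things on the bench alone.

Things in the scene. Friction and masses are not known exactly. Their poses are not given: they have to be found in the camera images.
- leather_roller: green cast-iron bench leather roller, bolted down. Origin: middle of its foot on the bench, below the knob's axis and the roll nip; x points from the feed side (towards the robot) to the back, y left, z up. Side frames at y = +-88 to 104, x = -60 to 60, up to z = 153; top bridge x = +-31, to z = 168; dial 92 dia, to z = 174; crank on the -y side, out to y = -205.
- guard_foot (a point): middle of the feed bed right below the front face of the yellow finger guard, at x = -55, z = 58 of the machine, same axes. The dark steel bed is flat, 156 wide, x = -200 to 95 of the machine. The guard is a 6 thick bar across the bed, 13 to 41 above it: the blade passes under, the gauge's shoulder does not. In front of the guard nothing stands above the bed.
- top_roll: steel top roll, 32 dia, 152 long, on bearing springs, x = 0 of the machine. Origin: its centre; axis = machine y. Its gap to the bed is 10.5 with the knob at its end stop and closes 2 a click (second click 6.5, third 4.5): only at the third click does it come down on the 5 thick blade, with about 13 N; it gives upwards. The lower roll is flush with the bed.
- knob_turn (a joint): index knob, rad: 0 at the anticlockwise end stop, also the zero notch; grows clockwise seen from above; a click every 24 deg (0.4189), third = 1.257, up to the sixth. Starts in any notch from zero to the second. About 0.2 N m leaves a notch; half way the torque changes sign and the knob snaps on into the next. At the end stop torque climbs hard.
- index_knob: black bar grip of the index knob, 56 long (x), 14 thick (y), 30 high, on top of the machine; red line on its +x half. Origin on the knob's axis, 210 above the bench, 16 below the bar's top: close the fingers across y with the TCP here. Notched index plate 68 dia 24 below, nothing near stands higher. Its x points at 216 deg in the machine's frame at zero, 144 deg at the third click.
- gauge_red: 5 mm gauge with a RED handle, 217 long, about 0.15 kg, lying flat on the bench: steel blade 87 long, 28 wide, 5 thick along +x; brass shoulder 34 wide, 8 long, 24 high; handle 20 wide, 24 high, 122 long behind it, all flush underneath. Origin: middle of the shoulder's front face, on the underside; seated, it lies at point guard_foot.
- gauge_red_grip (a point): where to grip the red handle from above: on its centre line, 78 behind the shoulder's front face, 12 above the underside; axes as the gauge; the balance point is 53 behind the shoulder. Gripped here, the hand clears the machine.
- gauge_blue: 8 mm gauge with a BLUE handle, same shape, blade 8 thick; not wanted. Origin as on the red one.
- hammer: hammer, about 260 long, lying; bystander. Origin on its underside
- tack_tin: brass-coloured tin, 76 dia, 45 high; bystander. Origin: centre of its underside
- cement_jar: amber jar with a black cap, 72 dia, 85 high; bystander. Origin: centre of its underside
- awl: awl with a wooden handle, 150 long, lying; bystander. Origin: where handle and steel meet, on the underside
- shoe_last: wooden shoe last, 250 long, 110 high, standing on its sole; bystander. Origin: on its underside, near the middle
Mind the look-alikes: they are no part of the job. What is shaped like the gauge_red but pink is not meant.

How it is judged:
By the outcome, as a careful person would: the job done as asked, in the order asked, and still so for the second after the job is handed in, while the arm keeps its last pose, push and grip.
It also fails if it takes over 53 s, if anything falls off the work surface, if the arm or the gripper's body presses on something with over 40 N, if the wrist force passes 120 N, or if a joint passes its speed limit or range.

## Working session

There is one attempt and no reset: what is moved stays moved. The work goes in short steps, Python scripts to look and compute and a tool call to move; the robot and the scene stay as the last step left them, time stands still between calls to the robot, and variables do not carry over. Pictures are saved under pics/ and viewed, at most 10 in all, crops included, and the job is handed in when it is done.

Besides the shell and the picture viewer there is one more tool, called after "Request:" as name([rows], argument=value, ...), one row to a line, values as JSON. move_arm: Moves the arm, as the interface text tells. Its arguments: {"type":"object","properties":{"plan":{"type":"array","items":{"type":"array"}},"squeeze":{"type":"number"}},"required":["plan"]}

```bash
mkdir -p pics; ls; cat > h.py <<'E'
import numpy as np, cv2, sys
from workcell import env
from scipy.spatial.transform import Rotation as Ro
def K(f):
    h=f["frame"].shape[0]; F=h/2/np.tan(np.radians(f["fovy"])/2)
    return np.array([[F,0,f["cx"]],[0,F,f["cy"]],[0,0,1.]])
def R(f):
    o=np.array(f["orientation"],float)
    return o if o.shape==(3,3) else Ro.from_euler('xyz',o,degrees=True).as_matrix()
def ray(f,p):
    u=cv2.undistortPoints(np.array(p,float).reshape(-1,1,2),K(f),np.array(f["D"],float)).reshape(-1,2)
    return np.c_[u,np.ones(len(u))]
def depthpt(f,p):
    p=np.atleast_2d(p); d=np.array([f["z_map"][int(round(r)),int(round(c))] for c,r in p])
    return (R(f)@(ray(f,p)*d[:,None]).T).T+f["position"]
def planept(f,p,z):
    d=(R(f)@ray(f,p).T).T; t=(z-f["position"][2])/d[:,2]; return d*t[:,None]+f["position"]
def tri(fs,ps):
    A=np.zeros((3,3));b=np.zeros(3)
    for f,p in zip(fs,ps):
        d=(R(f)@ray(f,p).T)[:,0]; d/=np.linalg.norm(d); P=np.eye(3)-np.outer(d,d); A+=P;b+=P@f["position"]
    x=np.linalg.solve(A,b); return x
def proj(f,X):
    r=R(f).T; q,_=cv2.projectPoints(np.atleast_2d(X).astype(float),cv2.Rodrigues(r)[0],-r@np.array(f["position"],float),K(f),np.array(f["D"],float)); return q.reshape(-1,2)
def cloud(f):
    z=f["z_map"]; h,w=z.shape; g=np.stack(np.meshgrid(np.arange(w),np.arange(h)),-1).reshape(-1,2)
    X=(R(f)@(ray(f,g)*z.reshape(-1,1)).T).T+f["position"]; return X.reshape(h,w,3)
def save(f,n,box=None,s=1):
    im=f["frame"][...,::-1]
    if box: im=im[box[1]:box[3],box[0]:box[2]]
    cv2.imwrite("pics/"+n,cv2.resize(im,None,fx=s,fy=s,interpolation=cv2.INTER_CUBIC))
E
python3 - <<'E'
from h import *
np.set_printoptions(precision=1,suppress=True)
S=env.state(); print(S["ee_pos"],S["ee_rot"],S["force"],S["gripper_width"])
fs={n:env.grab_frame(n) for n in("scene","top","wrist")}
for n,f in fs.items():
    print(n,np.array(f["position"]),np.array(f["orientation"]),f["fovy"],f["cx"],f["cy"],f["D"])
a=np.vstack([fs["scene"]["frame"],fs["top"]["frame"]])[...,::-1]
cv2.imwrite("pics/a.png",cv2.resize(a,(480,600),interpolation=cv2.INTER_AREA))
for l in["leather_roller","guard_foot","top_roll","index_knob","gauge_red","gauge_red_grip","gauge_blue","hammer","tack_tin","cement_jar","awl","shoe_last"]:
    for n in("scene","top"):
        for r in env.landmark_of(fs[n],l)[:3]:
            if r["score"]>.2: print(l,n,np.array(r["point"]),round(r["score"],2),depthpt(fs[n],r["point"])[0])
save(fs["scene"],"s.png"); save(fs["top"],"t.png")
E
```

```text
pics
[ 191.5 -541.7  231.9] [-179.9   -0.    19.5] [-0.5  0.3  0.2] 91.28704612524355
scene [1222.   919.5 1222.3] [-132.9   -0.7  141.4] 44.05746278897861 325.00248102037114 201.46579460017665 [-0.1  0.   0.   0.   0. ]
top [ 331.    -1.9 1780.5] [-175.    -0.2  -90.8] 48.515758390361974 323.0315347213295 201.45989456937005 [-0.  0.  0.  0.  0.]
wrist [ 259.3 -519.4  384.3] [165.2   0.1 -70.4] 58.20415375133602 318.1163797122167 203.85705159426232 [-0.1  0.   0.   0.   0. ]
leather_roller scene [260.2 238.7] 0.74 [700.1 -44.4  55.4]
leather_roller top [344.8 151.8] 0.82 [651.4 -91.1 183. ]
guard_foot scene [268.7 221.2] 0.96 [690.2   2.8 166.3]
guard_foot top [342.8 163. ] 0.75 [625.  -87.3  98.1]
index_knob scene [252.1 192.2] 0.6 [689.4 -81.9 223.1]
index_knob top [342.2 143.4] 0.64 [681.6 -81.9 188.1]
gauge_red scene [381.7 293.8] 0.97 [515.3 332.5   9.4]
gauge_red scene [472.  277.2] 0.85 [259.8 467.8  23.1]
gauge_red scene [330.8 176.7] 0.85 [ 299.8 -176.7   21. ]
gauge_red top [207.3 261.5] 0.65 [252.8 453.5   3.8]
gauge_red top [238.8 195.7] 0.55 [514.6 329.7  -1.4]
gauge_red
[... 391 characters left out ...]
 12.3]
gauge_blue scene [270.8 219.5] 0.51 [682.    2.1 168. ]
gauge_blue top [267.1 188.8] 0.73 [538.3 212.5  21.8]
hammer scene [327.1 327.9] 0.8 [723.7 328.7  19.8]
hammer scene [232.  177.4] 0.37 [ 600.8 -392.8   29.2]
hammer top [248.2 147. ] 0.95 [709.4 288.8  17.9]
hammer top [344.8 143.8] 0.32 [674.5 -89.9 212.8]
tack_tin scene [230.3 179.7] 0.78 [ 607.6 -396.    19.3]
tack_tin top [427.3 176.3] 0.57 [ 577.2 -423.9   42.4]
cement_jar scene [394.8 328.1] 0.93 [595.1 462.9  58.6]
awl scene [413.  246.2] 0.58 [292.4 249.8  -1.7]
awl top [257.  252.2] 0.62 [287.  255.9   2. ]
shoe_last scene [283.5 158.8] 0.87 [ 372.7 -383.9   13.6]
shoe_last top [423.3 230.2] 0.93 [ 364.1 -396.2   62.5]
```

View pics/t.png

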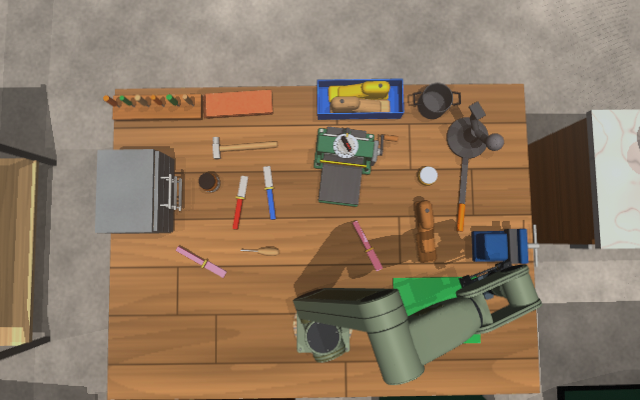

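View pics/s.png

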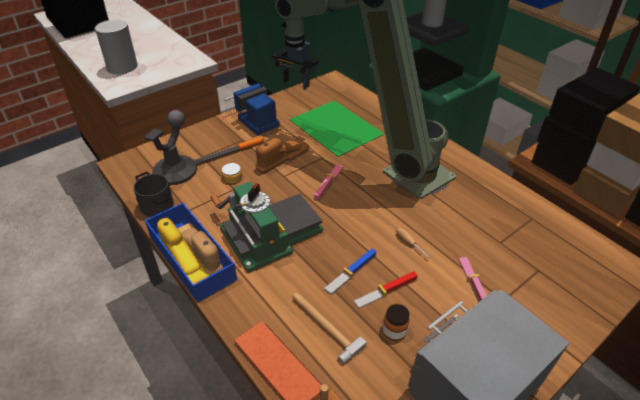

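The top view shows the red gauge at about (240,203), blade upwards, and the blue one at (269,193). Two pink look-alikes lie at (367,245) and (200,260). The roller is at (345,150), with its feed bed reaching down to (340,203). In the scene view the red gauge is at (386,290). I'm moving over the machine first, for a close wrist view.

Request:
move_arm([
  [[2.4,2.9,1.2],8,0],
  [[2.4,2.9,1.2],8,0],
  [[2.4,2.9,1.2],8,0],
  [[2.4,2.9,1.2],8,0],
  [[2.4,2.9,1.2],8,0],
])

```text
time_s: 1.85
ee_pos: [312.4, -395.9, 293.4]
ee_rot: [180.0, 0.0, 59.8]
force: [-0.1, -0.8, 1.1]
gripper_width: 91.0
gripper_force: 0.0
```

Request:
move_arm([
  [[2.4,2.9,1.2],8,0],
  [[2.4,2.9,1.2],8,0],
  [[2.4,2.9,1.2],8,0],
  [[2.4,2.9,1.2],8,0],
  [[2.4,2.9,1.2],8,0],
])

```text
time_s: 2.35
ee_pos: [432.4, -250.8, 353.5]
ee_rot: [180.0, 0.0, 99.8]
force: [0.2, -0.9, 0.2]
gripper_width: 91.4
gripper_force: 0.0
```

Request:
move_arm([
  [[2.0,2.9,1.2],8,0],
  [[2.0,2.9,1.2],8,0],
  [[2.0,2.9,1.2],8,0],
  [[2.0,2.9,1.2],8,0],
  [[2.0,2.9,1.2],8,0],
])

```text
time_s: 2.85
ee_pos: [532.2, -105.8, 413.4]
ee_rot: [180.0, 0.0, 139.8]
force: [0.4, -0.4, -0.5]
gripper_width: 91.4
gripper_force: 0.0
```

```bash
python3 - <<'E'
from h import *
np.set_printoptions(precision=1,suppress=True)
f=env.grab_frame("wrist"); t=env.grab_frame("top"); s=env.grab_frame("scene")
np.save("w1.npy",f,allow_pickle=True); np.save("t1.npy",t,allow_pickle=True)
save(f,"w1.png")
for l in["guard_foot","top_roll","index_knob"]:
    for n,g in(("w",f),("t",t),("s",s)):
        for r in env.landmark_of(g,l)[:2]: print(l,n,np.array(r["point"]),round(r["score"],2),depthpt(g,r["point"])[0])
# bed plane: points with z 50..66 in wrist cloud
X=cloud(f); ok=(f["z_map"]>0)
m=ok&(abs(X[...,2]-58)<6)&(X[...,0]<720)&(X[...,0]>420)&(abs(X[...,1]+90)<110)
P=X[m]; print(len(P),np.median(P[:,2]))
if len(P)>50:
    r=cv2.minAreaRect(P[:,:2].astype(np.float32)); print(r, cv2.boxPoints(r))
E
```

```text
guard_foot w [369.8 202.6] 0.69 [622.5 -87.1  73.5]
guard_foot t [342.1 164. ] 0.67 [505.3 -51.6 769.7]
guard_foot t [344.1 150.9] 0.62 [534.7 -56.4 775.2]
guard_foot s [269.3 218.7] 0.88 [682.8  -4.9 166.3]
guard_foot s [380.1 291. ] 0.52 [515.9 325.2  16. ]
top_roll w [389.7 237.9] 0.78 [641.  -90.  174.4]
top_roll t [248.6 144.6] 0.71 [716.5 285.2  30. ]
top_roll s [254.6 223.1] 0.42 [693.6 -81.8  92.6]
index_knob w [412.7 277.8] 0.91 [521.5 -68.5 488.4]
index_knob w [486.   29.2] 0.45 [543.7 194.4  25.6]
index_knob t [426.5 175.7] 0.69 [ 579.6 -420.7   42.6]
index_knob t [341.2 166.6] 0.18 [499.2 -49.4 770.4]
13327 58.18939790745617
((578.37255859375, -86.29039001464844), (213.24322509765625, 201.48374938964844), 82.86477661132812) [[ 465.2 -179.6]
 [ 665.1 -204.6]
 [ 691.6    7. ]
 [ 491.7   32. ]]
```

View pics/w1.png

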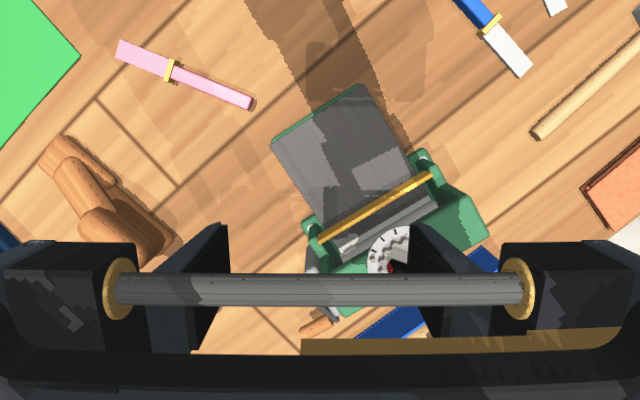

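The wrist view shows the feed bed at (350,155), the yellow guard from (320,237) to (430,175), and the knob partly hidden at (395,265). Next I fit the bed and the guard.

```bash
python3 - <<'E'
from h import *
np.set_printoptions(precision=1,suppress=True)
f=np.load("w1.npy",allow_pickle=True).item(); X=cloud(f); z=f["z_map"]
hsv=cv2.cvtColor(f["frame"],cv2.COLOR_RGB2HSV)
m=((z>0)&(abs(X[...,2]-58.2)<4)&(hsv[...,1]<70)).astype(np.uint8)
m[225:]=0
m=cv2.morphologyEx(m,cv2.MORPH_OPEN,np.ones((3,3)))
n,l,st,c=cv2.connectedComponentsWithStats(m); k=1+np.argmax(st[1:,4]); M=l==k; print(st[k])
ys=(hsv[...,0]>18)&(hsv[...,0]<32)&(hsv[...,1]>140)&(hsv[...,2]>90)&(X[...,2]>65)&(X[...,2]<110)&(z>0)
ys[:160]=0; ys[250:]=0; ys[:,:290]=0; ys[:,450:]=0
G=X[ys]; print("guard n",len(G)); g=G[G[:,2]>94]; print(len(g),g[:,2].mean())
mu=g[:,:2].mean(0); d=np.linalg.svd(g[:,:2]-mu)[2][0]; d*=np.sign(d[1]); yaw=np.degrees(np.arctan2(-d[0],d[1])); print("guard top centre",mu,"yaw",yaw)
P=X[M]; print("bed z",P[:,2].mean(), "slope",np.linalg.lstsq(np.c_[P[:,:2]-P[:,:2].mean(0),np.ones(len(P))],P[:,2],rcond=None)[0]*1000)
for th in (yaw,):
    a=np.radians(th); ex=np.array([np.cos(a),np.sin(a)]); ey=np.array([-np.sin(a),np.cos(a)])
    u=(P[:,:2]-mu)@ex; v=(P[:,:2]-mu)@ey
    gv=(g[:,:2]-mu)@ey; gu=(g[:,:2]-mu)@ex; print("guard v",gv.min(),gv.max(),"u",np.percentile(gu,[2,50,98]))
    print("u",u.min(),u.max())
    lo=[];hi=[];us=np.arange(-140,-20,8)
    for q in us:
        s=abs(u-q)<4; lo.append(v[s].min()); hi.append(v[s].max())
    print("lo",np.polyfit(us,lo,1),np.mean(lo),"hi",np.polyfit(us,hi,1),np.mean(hi),np.array(lo),np.array(hi))
    vs=np.arange(-65,66,10); fr=[u[abs(v-q)<5].min() for q in vs]; print("front",np.polyfit(vs,fr,1),np.array(fr))
E
```

```text
[  270    85   145   140 11232]
guard n 1083
591 98.4401458088609
guard top centre [624.5 -89.8] yaw -7.321832530850768
bed z 58.24815115714998 slope [   -1.1     1.6 58248.2]
guard v -86.27848551125598 91.63418772172152 u [-2.6 -0.2  3.4]
u -146.8153101295976 2.212439036941179
lo [ -0.  -74.3] -74.21128191486271 hi [-0.  79.9] 80.06607769024622 [-74.8 -73.9 -73.9 -74.1 -74.1 -74.  -74.  -74.3 -74.2 -74.5 -74.4 -74.3
 -74.3 -74.1 -74.3] [80.2 80.  79.9 80.1 80.1 80.3 80.4 80.3 79.8 80.1 79.9 80.2 79.7 80.
 80.1]
front [  -0.  -146.2] [-146.2 -146.2 -146.2 -146.2 -145.9 -146.  -146.  -146.1 -146.1 -146.2
 -146.3 -146.7 -146.8 -146.5]
```

Request:
move_arm([
  [[0,4.4,0],3.2,0],
  [[0,4.4,-0.5],3.2,0],
  [[0,4.4,-1.2],3.2,0],
  [[0,4.4,-1.2],3.2,0],
  [[0,4.4,-1.2],3.2,0],
])

```text
time_s: 3.95
ee_pos: [531.4, 114.1, 371.5]
ee_rot: [180.0, 0.0, 155.5]
force: [0.4, 0.4, 0.5]
gripper_width: 91.2
gripper_force: 0.0
```

Request:
move_arm([
  [[0,4.4,-1.5],3.2,0],
  [[0,4.4,-1.5],3.2,0],
  [[0,4.4,-1.5],3.2,0],
  [[0,4.4,-1.5],3.2,0],
  [[0,4.0,-1.5],3.2,0],
])

```text
time_s: 4.45
ee_pos: [531.4, 330.6, 296.2]
ee_rot: [180.0, 0.0, 171.6]
force: [1.1, -0.0, -0.2]
gripper_width: 91.3
gripper_force: 0.0
```

```bash
cat > gauge.py <<'E'
from h import *
np.set_printoptions(precision=2,suppress=True)
name=sys.argv[1]; zlo,zhi=float(sys.argv[2]),float(sys.argv[3])
S=env.state(); print("tcp",S["ee_pos"],S["ee_rot"])
f=env.grab_frame("wrist"); np.save(name+".npy",f,allow_pickle=True); save(f,name+".png")
for r in env.landmark_of(f,"gauge_red")[:2]+env.landmark_of(f,"gauge_red_grip")[:2]: print(np.array(r["point"]),r["score"],depthpt(f,r["point"])[0])
X=cloud(f); h=cv2.cvtColor(f["frame"],cv2.COLOR_RGB2HSV)
m=((h[...,0]<7)|(h[...,0]>174))&(h[...,1]>190)&(h[...,2]>70)&(f["z_map"]>0)&(X[...,2]>zlo)&(X[...,2]<zhi)
n,l,st,c=cv2.connectedComponentsWithStats(m.astype(np.uint8)); k=1+np.argmax(st[1:,4]); m=l==k; print("red",st[k])
P=X[m]; ztop=np.percentile(P[:,2],80); P=P[abs(P[:,2]-ztop)<3]; print("top z",P[:,2].mean(),len(P))
r=cv2.minAreaRect(P[:,:2].astype(np.float32)); print(r)
b=cv2.boxPoints(r); e=b[1]-b[0] if np.linalg.norm(b[1]-b[0])>np.linalg.norm(b[2]-b[1]) else b[2]-b[1]; L=np.linalg.norm(e); e/=L; e*=np.sign(e[0])
c=np.array(r[0]); print("yaw",np.degrees(np.arctan2(e[1],e[0])),"L",L,"front end",c+e*L/2,"grip(78 behind shoulder front)",c+e*(L/2-70))
E
python3 gauge.py w2 5 40
```

```text
tcp [531.44 330.61 296.17] [179.98   0.01 171.6 ]
[310.4 151.8] 0.7 [460.77 339.72 448.45]
[310.3  82. ] 0.89 [429.24 335.51  25.58]Traceback (most recent call last):
  File "gauge.py", line 9, in <module>
    n,l,st,c=cv2.connectedComponentsWithStats(m.astype(np.uint8)); k=1+np.argmax(st[1:,4]); m=l==k; print("red",st[k])
                                                                       ~~~~~~~~~^^^^^^^^^^
    return _wrapfunc(a, 'argmax', axis=axis, out=out, **kwds)
    return bound(*args, **kwds)
ValueError: attempt to get argmax of an empty sequence
```

View pics/w2.png

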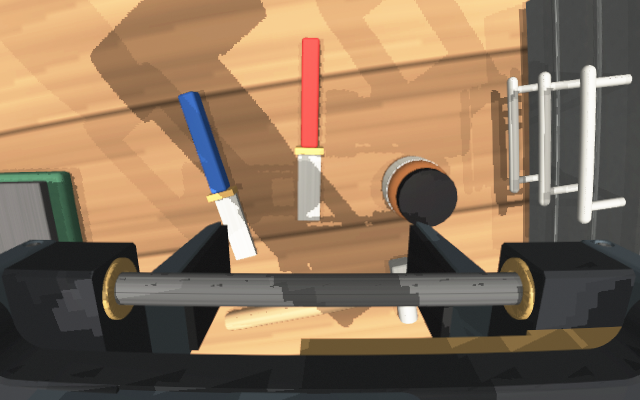

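The red gauge is clear at (310,130): handle at (311,90), brass at (310,150), blade below. The blue gauge is at (215,175) and the jar at (420,190). The colour threshold was too tight.

```bash
sed -i 's/>190)/>130)/' gauge.py; python3 gauge.py w3 10 40
```

```text
tcp [530.93 330.29 294.76] [-179.87   -0.15  171.62]
[309.8 153.6] 0.74 [507.69 321.99  23.14]
[411.3 187.5] 0.48 [549.98 422.93  86.11]
[313.2  85.6] 0.86 [432.14 337.25  23.73]
red [ 302   39   19  110 1886]
top z 24.237349380637703 1826
((441.95391845703125, 332.89202880859375), (19.65496063232422, 120.41868591308594), 80.64637756347656)
yaw -9.35363 L 120.41872 front end [501.36 323.11] grip(78 behind shoulder front) [432.29 334.48]
```

Request:
move_arm([
  [[-2,0.1,-4],-1,0],
  [[-2,0.1,-4],0,0],
  [[-2,0.1,-4],0,0],
  [[-2,0.1,-4],0,0],
  [[-1.9,0.0,-4],0,0],
], squeeze=40)

```text
time_s: 5.25
ee_pos: [432.8, 331.7, 96.9]
ee_rot: [179.9, 0.1, 170.3]
force: [-0.1, 0.5, -0.3]
gripper_width: 91.3
gripper_force: 0.0
```

```bash
python3 gauge.py w4 10 40
```

```text
tcp [432.81 331.69  96.93] [179.87   0.13 170.32]
[327.2 215.4] 0.71 [429.63 337.25  24.08]
[322.8 307.4] 0.56 [496.32 323.36  23.6 ]
[323.9 214.7] 0.66 [428.54 335.23  24.96]
red [ 309  139   31  134 3972]
top z 24.03709536019809 3890
((425.64288330078125, 335.7174072265625), (19.69025230407715, 89.87007141113281), 80.56031799316406)
yaw -9.43967 L 89.87009 front end [469.97 328.35] grip(78 behind shoulder front) [400.92 339.83]
```

Request:
move_arm([
  [[0,0.28,-2.5],0.2,0],
  [[0,0,-2.5],0,0],
  [[0,0,-1.5],0,0],
  [[0,0,-1.0],0,0.3],
  [[0,0,0],0,0.6],
])

```text
time_s: 5.9
ee_pos: [434.6, 336.0, 22.8]
ee_rot: [179.9, 0.1, 170.6]
force: [-1.5, 0.1, -0.0]
gripper_width: 78.0
gripper_force: 0.0
```

Request:
move_arm([
  [[0,0,0],0,1],
  [[0,0,0],0,1],
  [[0,0,0],0,1],
  [[0,0,0],0,1],
  [[0,0,0],0,1],
])

```text
time_s: 6.4
ee_pos: [432.7, 335.8, 22.1]
ee_rot: [180.0, 0.0, 170.7]
force: [0.4, 0.0, -0.2]
gripper_width: 38.5
gripper_force: 0.0
```

Request:
move_arm([
  [[0,0,0],0,1],
  [[0,0,0],0,1],
  [[0,0,0],0,1],
  [[0,0,0],0,1],
  [[0,0,0],0,1],
])

```text
time_s: 6.9
ee_pos: [432.6, 335.7, 21.8]
ee_rot: [180.0, -0.0, 170.7]
force: [0.7, 0.4, 0.6]
gripper_width: 19.7
gripper_force: 40.0
```

Request:
move_arm([
  [[0,0,2],0,1],
  [[0,0,4],0,1],
  [[-0.2,-2.5,3],2,1],
  [[-0.2,-4.4,1.5],0,1],
  [[-0.2,-4.4,0.5],0,1],
])

```text
time_s: 7.4
ee_pos: [427.3, 222.2, 133.5]
ee_rot: [179.9, 0.2, 172.8]
force: [0.5, -0.2, -0.7]
gripper_width: 19.6
gripper_force: 40.0
```

Request:
move_arm([
  [[-0.2,-4.5,0],0,1],
  [[-0.2,-4.5,0],0,1],
  [[0,-4.5,0],0,1],
  [[0,-4.5,0],0,1],
  [[0,-4.5,0],0,1],
])

```text
time_s: 7.9
ee_pos: [422.0, -4.0, 131.7]
ee_rot: [180.0, -0.0, 172.7]
force: [0.9, -0.6, -1.2]
gripper_width: 20.2
gripper_force: 40.0
```

Request:
move_arm([
  [[0,-3.5,0],0,1],
  [[0.3,-2.6,0],0,1],
  [[0.4,0,0],0,1],
  [[0,0,0],0,1],
])

```text
time_s: 8.3
ee_pos: [429.9, -63.5, 131.6]
ee_rot: [180.0, -0.0, 172.6]
force: [0.1, -0.4, -1.8]
gripper_width: 19.9
gripper_force: 40.0
```

```bash
python3 gauge.py w5 40 170
```

```text
tcp [429.88 -63.49 131.63] [179.97  -0.01 172.57]
[126.9  39.9] 0.67 [ 293.84 -180.73   22.39]
[319.6 262. ] 0.75 [425.43 -63.39 133.33]
[188.1 128. ] 0.57 [ 359.2  -149.55   23.67]
red [ 296  153   46  120 5289]
top z 133.9511035937931 5039
((404.5589294433594, -61.38099670410156), (19.90367889404297, 52.89155960083008), 82.79084014892578)
yaw -7.209165 L 52.891575 front end [430.8 -64.7] grip(78 behind shoulder front) [361.35 -55.92]
```

View pics/w5.png

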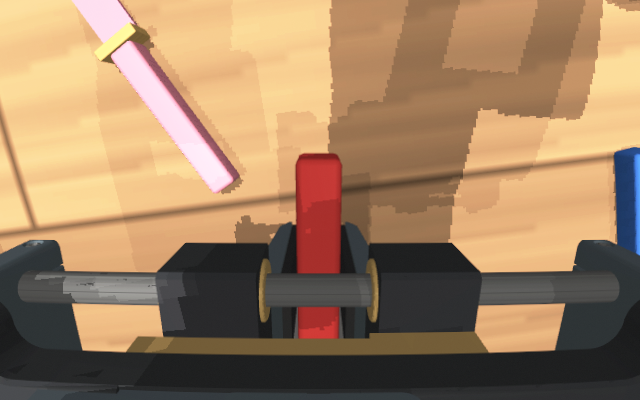

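The gauge sits straight in the fingers, with the handle at (320,230). The nearest pink one at (170,90) is clear. Now lowering onto the bed.

Request:
move_arm([
  [[0.3,0,-2],0,1],
  [[0.3,0,-2],0,1],
  [[0,0,-0.8],0,1],
  [[0,0,-0.2],0,1],
  [[0,0,0],0,1],
])

```text
time_s: 8.95
ee_pos: [435.6, -62.9, 81.9]
ee_rot: [180.0, -0.0, 172.7]
force: [0.0, 0.5, -1.2]
gripper_width: 19.5
gripper_force: 40.0
```

Request:
move_arm([
  [[0,0,-0.2],0,1],
  [[0,0,0],0,1],
])

```text
time_s: 9.15
ee_pos: [435.9, -63.3, 80.2]
ee_rot: [180.0, 0.1, 172.7]
force: [0.4, 0.1, -1.3]
gripper_width: 19.7
gripper_force: 40.0
```

```bash
python3 - <<'E'
from h import *
np.set_printoptions(precision=2,suppress=True)
f=env.grab_frame("scene"); save(f,"s2.png",(180,140,400,300),3.5)
S=env.state(); print(S["ee_pos"],S["force"],S["torque"])
w=env.grab_frame("wrist");X=cloud(w);h=cv2.cvtColor(w["frame"],cv2.COLOR_RGB2HSV)
m=((h[...,0]<7)|(h[...,0]>174))&(h[...,1]>130)&(h[...,2]>70)&(X[...,2]>65)&(X[...,2]<95)
m[:,:290]=0;m[:,350:]=0
P=X[m];P=P[P[:,2]>np.median(P[:,2])-3]; c=P.mean(0); print(c,np.degrees(np.linalg.lstsq(np.c_[P[:,:2]-c[:2],np.ones(len(P))],P[:,2],rcond=None)[0][:2]))
print(cv2.minAreaRect(P[:,:2].astype(np.float32)))
E
```

```text
[435.89 -63.36  80.24] [ 0.68  0.18 -1.03] [ 0.15 -0.11 -0.03]
[419.99 -62.46  82.51] [0.13 0.14]
((428.2324523925781, -63.470298767089844), (20.031015396118164, 88.54326629638672), 82.84233093261719)
```

View pics/s2.png

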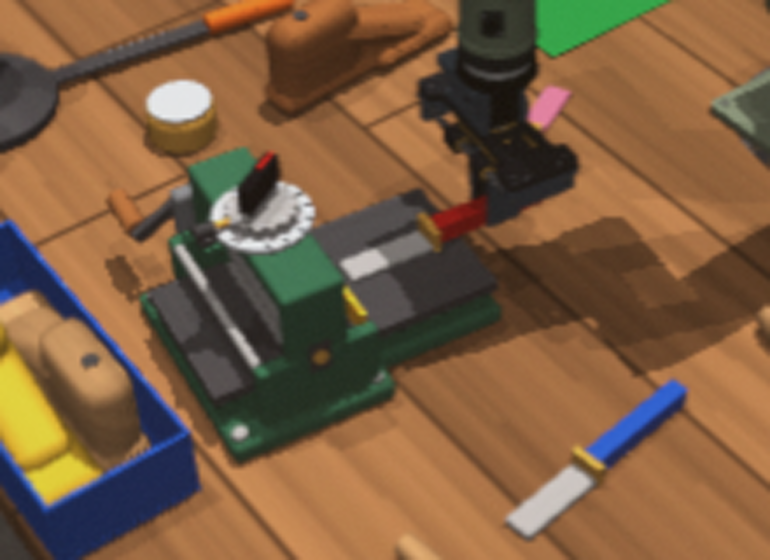

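The crop shows the gauge over the bed, squarely in front of the guard: brass at (430,225), blade tip near (345,265). The knob bar is at (258,185) with its red end pointing towards the robot's right. I feel down to contact next.

Request:
move_arm([
  [[0,0,-0.07],0,1],
  [[0,0,0],0,1],
])

```text
time_s: 9.45
ee_pos: [435.9, -63.4, 79.6]
ee_rot: [180.0, 0.1, 172.7]
force: [-1.4, 0.3, 4.1]
gripper_width: 19.8
gripper_force: 40.0
```

Request:
move_arm([
  [[0,0,-0.06],0,1],
  [[0,0,0],0,1],
])

```text
time_s: 9.65
ee_pos: [435.8, -63.4, 79.5]
ee_rot: [180.0, 0.1, 172.7]
force: [-3.3, 1.3, 9.3]
gripper_width: 19.8
gripper_force: 40.0
```

Request:
move_arm([
  [[1.5,-0.19,0.05],0,1],
  [[2.0,-0.25,0],0,1],
  [[2,-0.25,0],0,1],
  [[1.5,-0.19,0],0,1],
  [[0,0,0],0,1],
])

```text
time_s: 10.15
ee_pos: [507.6, -72.5, 79.9]
ee_rot: [180.0, 0.1, 172.7]
force: [-0.5, -0.6, 5.4]
gripper_width: 19.9
gripper_force: 40.0
```

Request:
move_arm([
  [[1.5,-0.19,0],0,1],
  [[1.0,-0.13,0],0,1],
  [[0.5,-0.06,0],0,1],
  [[0,0,0],0,1],
])

```text
time_s: 10.55
ee_pos: [534.9, -75.9, 79.7]
ee_rot: [180.0, -0.2, 172.7]
force: [-3.4, -0.4, 8.4]
gripper_width: 19.9
gripper_force: 40.0
```

Request:
move_arm([
  [[0.3,-0.04,0.02],0,1],
  [[0.3,-0.04,0],0,1],
  [[0,0,0],0,1],
])

```text
time_s: 10.85
ee_pos: [540.4, -76.6, 79.7]
ee_rot: [180.0, -0.2, 172.7]
force: [-3.9, 0.0, 7.5]
gripper_width: 19.9
gripper_force: 40.0
```

Request:
move_arm([
  [[0.2,-0.03,0],0,1],
  [[0,0,0],0,1],
])

```text
time_s: 11.05
ee_pos: [542.1, -76.9, 79.7]
ee_rot: [180.0, -0.2, 172.7]
force: [-4.0, 0.4, 7.7]
gripper_width: 19.8
gripper_force: 40.0
```

Request:
move_arm([
  [[0.15,-0.02,0],0,1],
  [[0,0,0],0,1],
])

```text
time_s: 11.25
ee_pos: [543.5, -77.0, 79.7]
ee_rot: [180.0, -0.2, 172.7]
force: [-4.4, 0.8, 8.3]
gripper_width: 19.5
gripper_force: 40.0
```

Request:
move_arm([
  [[0.1,-0.01,0],0,1],
  [[0,0,0],0,1],
])

```text
time_s: 11.45
ee_pos: [544.3, -77.1, 79.7]
ee_rot: [180.0, -0.2, 172.7]
force: [-4.4, 1.1, 8.7]
gripper_width: 19.6
gripper_force: 40.0
```

Request:
move_arm([
  [[0.1,-0.01,0],0,1],
  [[0,0,0],0,1],
])

```text
time_s: 11.65
ee_pos: [545.3, -77.2, 79.7]
ee_rot: [180.0, -0.2, 172.7]
force: [-4.5, 1.0, 6.6]
gripper_width: 19.3
gripper_force: 40.0
```

Request:
move_arm([
  [[0.1,-0.01,0],0,1],
  [[0,0,0],0,1],
])

```text
time_s: 11.85
ee_pos: [545.4, -77.3, 79.7]
ee_rot: [180.0, -0.4, 172.7]
force: [-7.1, 1.1, 9.7]
gripper_width: 20.1
gripper_force: 40.0
```

Request:
move_arm([
  [[0.1,-0.01,0],0,1],
  [[0,0,0],0,1],
])

```text
time_s: 12.05
ee_pos: [545.4, -77.2, 79.7]
ee_rot: [-180.0, -0.5, 172.7]
force: [-10.9, 1.4, 11.3]
gripper_width: 19.6
gripper_force: 40.0
```

Request:
move_arm([
  [[-0.1,0.01,0.05],0,1],
  [[0,0,0],0,0.6],
  [[0,0,0],0,0.4],
  [[0,0,0],0,0.4],
  [[0,0,0],0,0.4],
])

```text
time_s: 12.55
ee_pos: [548.5, -77.6, 79.6]
ee_rot: [180.0, 0.0, 172.7]
force: [-0.2, -0.1, -0.1]
gripper_width: 48.9
gripper_force: 0.0
```

Request:
move_arm([
  [[0,0,1],0,0.3],
  [[-0.5,0,3],0,0.1],
  [[-1,0,4],0,0],
  [[-1,0,4.5],0,0],
  [[0,0,4.5],0,0],
])

```text
time_s: 13.05
ee_pos: [521.8, -77.4, 252.1]
ee_rot: [180.0, -0.0, 172.7]
force: [0.6, -0.4, 0.6]
gripper_width: 88.8
gripper_force: 0.0
```

Request:
move_arm([
  [[1,0,4.5],0,0],
  [[3,-0.4,3.5],0,0],
  [[4,-0.5,2.5],0,0],
  [[4.5,-0.6,1],0,0],
  [[4.5,-0.6,0.5],0,0],
])

```text
time_s: 13.55
ee_pos: [694.5, -98.7, 373.1]
ee_rot: [-180.0, 0.3, 172.7]
force: [1.3, -0.3, -0.2]
gripper_width: 91.3
gripper_force: 0.0
```

Request:
move_arm([
  [[4,-0.5,0],0,0],
  [[2.0,0,0],0,0],
  [[0,0,0],0,0],
])

```text
time_s: 13.85
ee_pos: [755.2, -103.6, 367.1]
ee_rot: [180.0, -0.1, 172.7]
force: [0.1, -0.1, -1.1]
gripper_width: 91.1
gripper_force: 0.0
```

```bash
cat > knob.py <<'E'
from h import *
np.set_printoptions(precision=2,suppress=True)
n=sys.argv[1]
S=env.state(); print("tcp",S["ee_pos"],S["ee_rot"])
f=env.grab_frame("wrist"); np.save(n+".npy",f,allow_pickle=True); save(f,n+".png")
for r in env.landmark_of(f,"index_knob")[:2]: print(np.array(r["point"]),r["score"],depthpt(f,r["point"])[0])
X=cloud(f); h=cv2.cvtColor(f["frame"],cv2.COLOR_RGB2HSV); c0=np.array([676.4,-93.5])
near=(f["z_map"]>0)&(np.linalg.norm(X[...,:2]-c0,axis=2)<45)
m=near&(X[...,2]>218)&(X[...,2]<235); P=X[m]
print(len(P),"z",P[:,2].mean() if len(P) else 0)
r=cv2.minAreaRect(P[:,:2].astype(np.float32)); b=cv2.boxPoints(r); print(r)
e=b[1]-b[0] if np.linalg.norm(b[1]-b[0])>np.linalg.norm(b[2]-b[1]) else b[2]-b[1]
red=near&(X[...,2]>214)&((h[...,0]<8)|(h[...,0]>172))&(h[...,1]>110)&(h[...,2]>60); Q=X[red]; print("red",len(Q),Q.mean(0))
e*=np.sign(e@(Q.mean(0)[:2]-np.array(r[0]))); a=np.degrees(np.arctan2(e[1],e[0])); print("knob x yaw world",a%360,"machine",(a+7.3)%360,"clicks",(216-(a+7.3)%360)/24)
E
python3 knob.py k1
```

```text
tcp [ 755.24 -103.55  367.07] [179.98  -0.11 172.69]
[317.9 102.7] 0.66 [678.63 -95.15 226.16]
1267 z 226.05868668394658
((677.4213256835938, -94.54586791992188), (56.99388885498047, 14.099939346313477), 28.305583953857422)
red 219 [ 664.82 -101.69  226.88]
knob x yaw world 208.30559 machine 215.60559 clicks 0.016433716
```

View pics/k1.png

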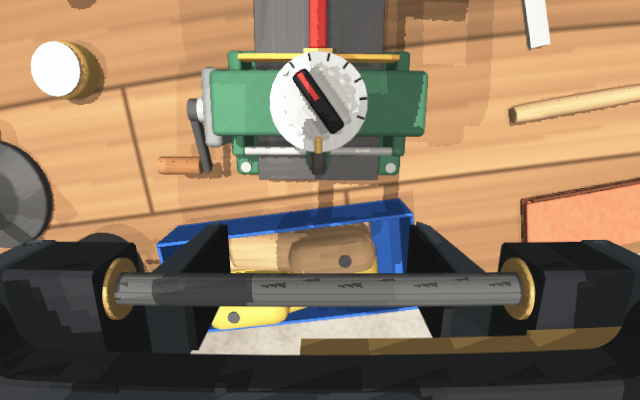

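The wrist view shows the knob at (318,102) with its red end to the upper left, which is the zero notch. The gauge lies against the guard at (318,50). Now gripping the knob.

Request:
move_arm([
  [[-1.6,0.2,-1],7.1,0.3],
  [[-1.6,0.2,-1.5],7.1,0.4],
  [[-1.6,0.2,-2],7.1,0.4],
  [[-1.5,0.15,-2],7.1,0.4],
  [[-1.5,0.15,-2],7.2,0.4],
])

```text
time_s: 14.45
ee_pos: [672.5, -94.3, 286.0]
ee_rot: [-179.9, 0.1, -151.4]
force: [-0.4, -0.3, -0.1]
gripper_width: 55.8
gripper_force: 0.0
```

```bash
python3 - <<'E'
from workcell import env
S=env.state(); print(S["ee_pos"],S["ee_rot"],S["qpos"],S["gripper_width"],S["force"],S["torque"])
E
```

```text
[672.52729032 -94.28721315 286.04988042] [-1.79937502e+02  8.03316855e-02 -1.51438033e+02] [-8.95074583e+00  2.67036978e+01  6.89375309e+01 -6.60930027e-04
  8.42569933e+01 -1.27512604e+02] 55.800409358793914 [-0.40973788 -0.28613269 -0.09361388] [ 0.17218392 -0.12566883  0.002408  ]
```

Request:
move_arm([
  [[0,0,-2],0,0.4],
  [[0,0,-2],0,0.4],
  [[0,0,0],0,0.4],
])

```text
time_s: 14.75
ee_pos: [672.0, -94.2, 243.5]
ee_rot: [179.8, -0.2, -151.7]
force: [0.1, -0.3, -0.8]
gripper_width: 54.8
gripper_force: 0.0
```

Request:
move_arm([
  [[0.54,-0.03,-1],0,0.4],
  [[0,0,-1.5],0,0.4],
  [[0,0,-0.65],0,0.5],
  [[0,0,0],0,0.6],
  [[0,0,0],0,0.6],
], squeeze=35)

```text
time_s: 15.25
ee_pos: [680.9, -94.9, 214.0]
ee_rot: [-180.0, 0.1, -151.7]
force: [0.5, 0.9, 0.3]
gripper_width: 37.0
gripper_force: 0.0
```

Request:
move_arm([
  [[0,0,0],0,1],
  [[0,0,0],0,1],
  [[0,0,0],0,1],
  [[0,0,0],0,1],
  [[0,0,0],0,1],
])

```text
time_s: 15.75
ee_pos: [679.5, -92.4, 213.8]
ee_rot: [179.7, 0.0, -151.7]
force: [-4.0, 5.2, 2.6]
gripper_width: 13.4
gripper_force: 35.0
```

Request:
move_arm([
  [[-0.2,0.06,-0.2],0,1],
  [[-0.19,0.06,0],0,1],
  [[0,0,0],0,1],
  [[0,0,0],0,1],
], squeeze=4)

```text
time_s: 16.15
ee_pos: [677.6, -93.3, 212.0]
ee_rot: [-179.9, 0.1, -151.7]
force: [2.7, 2.0, 2.7]
gripper_width: 13.6
gripper_force: 4.0
```

Request:
move_arm([
  [[0,0,0],0,1],
  [[0,0,0],0,1],
], squeeze=40)

```text
time_s: 16.35
ee_pos: [677.6, -93.4, 212.0]
ee_rot: [-180.0, 0.1, -151.7]
force: [4.1, 3.7, 4.4]
gripper_width: 14.0
gripper_force: 40.0
```

Request:
move_arm([
  [[0,0,0],-6,1],
  [[0,0,0],-6,1],
  [[0,0,0],-6,1],
  [[0,0,0],-6,1],
  [[0,0,0],0,1],
])

```text
time_s: 16.85
ee_pos: [677.6, -93.4, 212.0]
ee_rot: [180.0, 0.2, -175.8]
force: [4.8, 3.4, 4.9]
gripper_width: 13.9
gripper_force: 40.0
```

```bash
python3 - <<'E'
from workcell import env
import numpy as np
np.set_printoptions(precision=2,suppress=True)
S=env.state(); print(S["ee_pos"],S["ee_rot"],S["force"],S["torque"],S["gripper_width"])
E
```

```text
[677.6  -93.4  211.98] [ 179.98    0.16 -175.82] [4.78 3.4  4.87] [ 0.63 -0.85  0.03] 13.877880892312408
```

Request:
move_arm([
  [[0,0,0],-6,1],
  [[0,0,0],-6,1],
  [[0,0,0],-6,1],
  [[0,0,0],-6,1],
  [[0,0,0],0,1],
])

```text
time_s: 17.35
ee_pos: [677.6, -93.5, 212.0]
ee_rot: [179.9, 0.1, 160.2]
force: [4.6, 3.1, 5.2]
gripper_width: 14.2
gripper_force: 40.0
```

Request:
move_arm([
  [[0,0,0],-6,1],
  [[0,0,0],-6,1],
  [[0,0,0],-6,1],
  [[0,0,0],-6,1],
  [[0,0,0],0,1],
])

```text
time_s: 17.85
ee_pos: [677.6, -93.6, 212.0]
ee_rot: [179.9, 0.1, 136.2]
force: [5.2, 3.9, 4.0]
gripper_width: 13.6
gripper_force: 40.0
```

```bash
python3 - <<'E'
from h import *
np.set_printoptions(precision=2,suppress=True)
S=env.state(); print(S["ee_pos"],S["ee_rot"],S["force"],S["torque"],S["gripper_width"])
w=env.grab_frame("wrist"); s=env.grab_frame("scene"); np.save("wf.npy",w,allow_pickle=True)
a=cv2.resize(s["frame"][140:300,180:400],(550,400),interpolation=cv2.INTER_CUBIC)
b=cv2.resize(w["frame"],(320,200)); o=np.zeros((600,550,3),np.uint8); o[:400]=a; o[400:,:320]=b
cv2.imwrite("pics/f.png",o[...,::-1])
E
```

```text
[677.57 -93.55 212.01] [179.89   0.11 136.19] [5.18 3.9  3.98] [ 0.4  -0.79  0.03] 13.604989492675095
```

View pics/f.png

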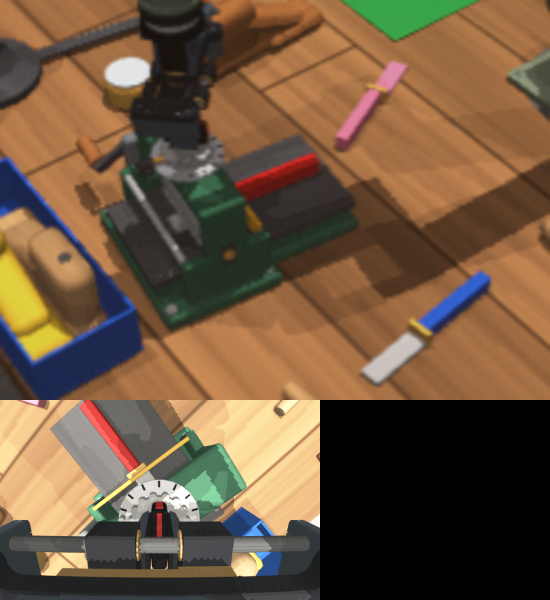

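The scene crop shows the red gauge on the bed against the guard at (245,185). In the wrist view the knob is in the fingers, red line at (158,515), parallel to them. Last, a numeric check.

```bash
python3 - <<'E'
from h import *
np.set_printoptions(precision=1,suppress=True)
f=np.load("wf.npy",allow_pickle=True).item(); X=cloud(f); h=cv2.cvtColor(f["frame"],cv2.COLOR_RGB2HSV)
red=((h[...,0]<8)|(h[...,0]>172))&(h[...,1]>120)&(h[...,2]>60)
a=np.radians(-7.3); ex=np.array([np.cos(a),np.sin(a)]); ey=np.array([-ex[1],ex[0]]); o=np.array([621.9,-86.5])
P=X[red&(X[...,2]>72)&(X[...,2]<90)]; P=P[abs(P[:,2]-np.median(P[:,2]))<3]; P=P[np.linalg.norm(P[:,:2]-[550,-77],axis=1)<110]
r=cv2.minAreaRect(P[:,:2].astype(np.float32)); print(P[:,2].mean(),r,"in guard frame u max",((P[:,:2]-o)@ex).max(),"v",np.median((P[:,:2]-o)@ey))
Q=X[red&(X[...,2]>214)&(X[...,2]<240)]; d=np.linalg.svd(Q[:,:2]-Q[:,:2].mean(0))[2][0]; print(len(Q),Q.mean(0),"knob yaw mod180",np.degrees(np.arctan2(d[1],d[0]))%180, "expect 136.5")
Y=X[(h[...,0]>18)&(h[...,0]<32)&(h[...,1]>130)&(X[...,2]>94)&(X[...,2]<104)&(X[...,0]<660)&(X[...,0]>590)]
print("guard u",np.percentile((Y[:,:2]-o)@ex,[3,50,97]))
E
```

```text
82.14895774511562 ((554.5949096679688, -79.5718002319336), (20.369997024536133, 121.12971496582031), 82.64905548095703) in guard frame u max -7.073947296521483 v -1.4574033494809941
623 [664.4 -82.  225.6] knob yaw mod180 136.06985389363723 expect 136.5
guard u [1.3 4.4 7. ]
```

```bash
python3 -c "
from workcell import env
print(env.job_done())"
```

```text
the job is handed in; nothing more can be done
None
```

The red gauge is seated squarely against the guard and released, the knob was turned from its zero notch to the third click and is still gripped there, and the job is handed in; I did not measure the roll's contact on the blade directly.

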